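Hang the mugs on the ratchet display rail

TASK

Hang every handled stoneware mug on the display rack by its handle: flip the ratchet pawl off so that the hook rail can be drawn out, draw the rail fully out by its post, hang all the mugs on its hooks, and only then push the loaded rail fully home and drop the pawl back into the teeth, with the mugs hanging quietly at the end. Leave the other pieces on the table, the handleless tumbler among them, where they are.

Things in the scene. Friction and masses are not known exactly. Their poses are not given: they have to be found in the camera images.
- pawl (a joint): the ratchet pawl's hinge on the rack's left cheek, in rad: 0 = dropped into the brass teeth (the rail can then be pushed in, clicking, but not drawn out), 1.05 = flipped off against its stop. It is over-centre: gravity tips the ball lever to whichever side of upright (about 0.52) it leans; a push of about 1 N on the ball is enough
- pawl_ball (a point): centre of the dark steel ball (24 mm across) that tops the pawl's 8 mm lever stem, 75 mm from the hinge. With the pawl in, it stands about 280 mm above the table, leaning 30 degrees from upright towards the rack's back (+x of the rack); flipped off it leans 30 degrees towards the rack's front (-x of the rack), 75 mm further forward, at the same height (290 mm half-way). The hinge, on the left cheek, 215 mm up, runs along the rack's y
- rail (a joint): travel of the hook rail in m: 0 = fully in (home), 0.13 = fully out towards the robot, along -x of the rack; a stiff slide that stays where it is left (about 2 N moves it slowly). With the pawl in, it cannot be drawn out more than about 12 mm
- post_grip (a point): grip point on the axis of the upright dark wooden pull post of the rail (16 x 16 mm square, its top 19 mm above this point, free for 80 mm below it), 268 mm above the table, near the rail's left end; moves with the rail; axes as the rack: x points to the rack's back (rail in = +x), y to its left, z up. The clear shelf's top is 241 mm above the table, its front edge 30 mm behind the post when the rail is fully in; the left cheek and pawl are 67 mm to the left of the post
- hook1 (a point): the left of three brass hooks on the rail, 115 mm apart: a level bar 8 mm thick, 180 mm up, jutting 105 mm forward (-x of the rack) from the rail's wooden beam (24 mm tall, 20 mm deep), then turning up and 7 mm on, its end 18 mm above the bar's axis. The point is on the bar's axis, 55 mm in front of the beam; axes as the rack's (x to its back, y left, z up). With the rail in, the rear half of the hooks is under the clear shelf
- hook2 (a point): the middle of three brass hooks on the rail, 115 mm apart: a level bar 8 mm thick, 180 mm up, jutting 105 mm forward (-x of the rack) from the rail's wooden beam (24 mm tall, 20 mm deep), then turning up and 7 mm on, its end 18 mm above the bar's axis. The point is on the bar's axis, 55 mm in front of the beam; axes as the rack's (x to its back, y left, z up). With the rail in, the rear half of the hooks is under the clear shelf
- hook3 (a point): the right of three brass hooks on the rail, 115 mm apart: a level bar 8 mm thick, 180 mm up, jutting 105 mm forward (-x of the rack) from the rail's wooden beam (24 mm tall, 20 mm deep), then turning up and 7 mm on, its end 18 mm above the bar's axis. The point is on the bar's axis, 55 mm in front of the beam; axes as the rack's (x to its back, y left, z up). With the rail in, the rear half of the hooks is under the clear shelf
- mugA_mid (a point): brown stoneware mug, 58 mm across, 78 mm tall, wall 5 mm, about 0.2 kg, standing mouth up; the point is on its axis, 39 mm above its foot; z is up its axis and its handle is on the side +y. None if this mug is absent
- mugA_loop (a point): centre of the opening of that mug's handle, 42 mm from the mug's axis and 40 mm above its foot. The opening lies in the mug's y-z plane: 26 mm from body to handle by 43 mm high; handle bar 9 mm thick, reaching 64.5 mm out from the axis. Axes as the mug's. Hung, the mug tips until its weight is under the hook, this point 5 to 25 mm below the bar's axis; a knocked mug swings for some seconds
- mugB_mid (a point): brown stoneware mug, 58 mm across, 78 mm tall, wall 5 mm, about 0.2 kg, standing mouth up; the point is on its axis, 39 mm above its foot; z is up its axis and its handle is on the side +y. None if this mug is absent
- mugB_loop (a point): centre of the opening of that mug's handle, 42 mm from the mug's axis and 40 mm above its foot. The opening lies in the mug's y-z plane: 26 mm from body to handle by 43 mm high; handle bar 9 mm thick, reaching 64.5 mm out from the axis. Axes as the mug's. Hung, the mug tips until its weight is under the hook, this point 5 to 25 mm below the bar's axis; a knocked mug swings for some seconds
- mugC_mid (a point): brown stoneware mug, 58 mm across, 78 mm tall, wall 5 mm, about 0.2 kg, standing mouth up; the point is on its axis, 39 mm above its foot; z is up its axis and its handle is on the side +y. None if this mug is absent
- mugC_loop (a point): centre of the opening of that mug's handle, 42 mm from the mug's axis and 40 mm above its foot. The opening lies in the mug's y-z plane: 26 mm from body to handle by 43 mm high; handle bar 9 mm thick, reaching 64.5 mm out from the axis. Axes as the mug's. Hung, the mug tips until its weight is under the hook, this point 5 to 25 mm below the bar's axis; a knocked mug swings for some seconds
- tumbler: brown stoneware tumbler without a handle, 58 mm across, 78 mm tall; origin at the centre of its foot; a bystander
- thimble: bone-china thimble, 24 mm across, 28 mm tall, among the mugs; a bystander
- candlestick: gilded porcelain candlestick, 165 mm tall, base 84 mm across; a bystander
- burnisher: agate burnisher with beech handle, 160 mm long, lying; a bystander
- saucer: white saucer, 140 mm across, 17 mm high; a bystander
- ginger_jar: blue lidded jar, 94 mm across, 82 mm tall; a bystander

How it is judged:
By the outcome, as a careful person would: the job done as asked, in the order asked, and still so for the second after the job is handed in, with the robot touching nothing.
Of mugA, mugB, mugC only 2 to 3 are there at a start; the rules pass over those that are not, and their reading is None.
At some moment in a run one of mugA, mugB, mugC may be knocked a few centimetres aside while the robot is not near it.
It also fails if it takes over 208 s, if anything falls off the work surface, if the arm or the gripper's body presses on something with over 40 N, if the wrist force passes 120 N, or if a joint passes its speed limit or range.

ROBOT

A 6-joint arm with a two-finger parallel gripper is mounted at the origin on the work surface. World frame = base frame: x ahead of the robot, y to its left, z up, the work surface at z = 0. Lengths are in m, angles in rad, forces in N, time in s.
With the tool pointing down it reaches from about 0.3 to 0.75 m from the base axis. Payload 8.5 kg.
Tool frame: the origin (TCP) lies midway between the tips of the shut fingers; the grasp point (between the pads) lies 19 mm behind it; z points along the fingers, y is the line along which they close (so a half turn about z gives the same grasp; the last joint's range is limited). The gripper opens to 85 mm and grips with 20 to 120 N. Pads are 22 mm wide; open, the fingers measure 114 mm over their backs; the gripper's body (76 mm by 85 mm) begins 54 mm behind the grasp point. The pads swing forward as they close: fully open they stand 13 mm farther back than shut.
Start: joints at [1.072, 0.381, 1.297, -0, 1.464, -0.215], TCP at [0.154, 0.528, 0.231] pointing down, gripper open.
Joint ranges: [-3.11, 3.11], [-0.89, 2.33], [0.22, 2.48], [-1.42, 4.56], [0.17, 2.85], [-2.88, 2.88]. Speed limits (rad/s): [2.39, 2.39, 3.14, 3.14, 3.14, 3.14].

INTERFACE

Orientations are given as a unit quaternion [x, y, z, w].
In Python, from workcell import ctrl gives the robot as it stands.
- The arm moves only by the tool servo_tool, never from a script. Its argument "targets" is a list of rows, each a list of 7 numbers: the shift along the tool's x, y, z in cm, then the turn, a rotation vector about the tool's x, y, z in degrees, then the gripper's target within -1 to 1 (shut at 1, half-way at 0, fully open at -1). In form: [[dx, dy, dz, rx, ry, rz, grip], ...]. A call has 1 to 12 rows; each row shifts and turns the commanded pose from where the row before left it, along the tool's axes as they then stand; what a row does not reach is not made up. A row lasts 1/8 s, in which the tool goes at most 62.5 mm and 10.7 degrees, less where a joint would pass 70% of its speed; a pose out of reach is approached as far as the arm can. A call with a gripper value outside its range is refused whole. The fingers move at their own pace and stop on an object; "newtons" is the grip in N (left out, the last holds). Time passes only in rows, so rows that do not move let the fingers close. It gives the time, the measured TCP pose, the force, the opening and the grip force at its end, in the units of the state.
- ctrl.read_state(): the state, without advancing time (a new reading comes with each control period).
- ctrl.camera(name): name is "scene" or "top" or "wrist"; returns the picture (420x560x3 uint8, blue, green, red); there is no depth.
- ctrl.camera_params(name): a dict with "intrinsics" (3x3 intrinsics, pixels), "T" (4x4, takes a point from camera to world coordinates). Camera axes: x right, y down, z forward; pixel columns grow to the right and rows downward; lengths in m; the calibration is good to about 2 mm. A picture is of the moment at which its call begins: read the wrist's pose just before it. camera_params takes no time and is no camera call; for the wrist camera it gives the pose at the moment of the call.
- ctrl.job_done(): hands the job in; it is judged then, once.
Trained networks look in the newest picture that a camera, given by its name, has taken for a name from the list of things; names that differ only in an ending like _2 or _b are one class to them, and where a whole thing is asked for, a point or a joint stands for the part that bears it (a point fixed in the world has none). Each returns a list of dicts, best first, with "score" (0 to 1); they miss things now and then, are a little off and sometimes report something else, mostly with a low value. They report only what shows in the picture. A call takes as long as a camera call.
- ctrl.find_in(camera, target): "uv" ([column, row] in pixels, amid what is visible of it).
The state is a dict: "t": time; "joint_pos": joint angles; "qd": joint speeds; "tau": joint torques, N m; "position": TCP position; "orientation": TCP orientation; "wrist_force": force on the tool from outside, world axes, zero at the start; "wrist_torque": the same for the moment, N m; "gripper_width": finger opening in m; "gripper_force": force on a finger pad.
Only numpy, scipy, OpenCV 4.12 (cv2) and the standard library are available. Lean on these libraries where they do the work, as an engineer would, in place of code of your own. Each camera call takes 0.05 s, during which the arm holds its last target. There are 200 camera calls.

## Working session

There is one attempt and no reset: what is moved stays moved. The work goes in short steps, Python scripts to look and compute and a tool call to move; the robot and the scene stay as the last step left them, time stands still between calls to the robot, and variables do not carry over. Pictures are saved under pics/ and viewed, at most 14 in all, crops included, and the job is handed in when it is done.

Besides the shell and the picture viewer there is one more tool, called after ">>>" by a JSON object that holds its "method" and its "body", one argument or row to a line. servo_tool: Moves the arm, as the interface text tells. Its arguments: {"type":"object","properties":{"targets":{"type":"array"},"newtons":{"type":"number"}},"required":["targets"]}

```bash
ls; mkdir -p pics; cat > h.py <<'E'
import numpy as np, cv2
from scipy.spatial.transform import Rotation as R
from workcell import ctrl
def ray(cam,uv,P=None):
    P=P or ctrl.camera_params(cam); K=np.array(P["intrinsics"]);T=np.array(P["T"])
    d=T[:3,:3]@np.linalg.solve(K,[uv[0],uv[1],1.]); return T[:3,3],d/np.linalg.norm(d)
def atz(cam,uv,z,P=None):
    o,d=ray(cam,uv,P); return o+d*(z-o[2])/d[2]
def tri(rays):
    A=0;b=0
    for o,d in rays:
        M=np.eye(3)-np.outer(d,d);A=A+M;b=b+M@o
    p=np.linalg.solve(A,b); return p,[round(float(np.linalg.norm((np.eye(3)-np.outer(d,d))@(p-o))),4) for o,d in rays]
def proj(cam,p,P=None):
    P=P or ctrl.camera_params(cam); T=np.linalg.inv(np.array(P["T"])); c=T[:3,:3]@np.array(p)+T[:3,3]
    u=np.array(P["intrinsics"])@c; return u[:2]/u[2]
def snap(cam,name=None):
    im=ctrl.camera(cam)
    if name: cv2.imwrite("pics/"+name,im)
    return im
def delta(pos,q=None):
    "tool-frame cm, rotvec deg from now to goal"
    s=ctrl.read_state();r=R.from_quat(s["orientation"])
    d=r.inv().apply(np.array(pos)-s["position"])*100
    rv=(r.inv()*R.from_quat(q)).as_rotvec(degrees=True) if q is not None else np.zeros(3)
    return np.round(d,2),np.round(rv,1)
E
python3 - <<'E'
from h import *
np.set_printoptions(precision=3,suppress=True)
for c in("scene","top","wrist"):
    im=snap(c,c+"0.png");P=ctrl.camera_params(c);print(c,np.array(P["T"]).round(3).tolist(),np.array(P["intrinsics"]).round(0).tolist())
    if c=="wrist":continue
    for n in("pawl_ball","post_grip","hook1","mugA_mid","mugA_loop","tumbler","thimble","candlestick","burnisher","saucer","ginger_jar"):
        print(c,n,[(np.round(d["uv"],0).tolist(),round(d["score"],2)) for d in ctrl.find_in(c,n)])
print(ctrl.read_state())
E
```

```text
pics
scene [[0.445, 0.512, -0.735, 1.551], [0.895, -0.235, 0.379, -0.549], [0.022, -0.826, -0.563, 0.944], [0.0, 0.0, 0.0, 1.0]] [[466.0, 0.0, 282.0], [0.0, 466.0, 204.0], [0.0, 0.0, 1.0]]
scene pawl_ball []
scene post_grip [([402.0, 189.0], 0.95), ([237.0, 262.0], 0.48), ([173.0, 284.0], 0.17)]
scene hook1 [([399.0, 186.0], 0.58)]
scene mugA_mid [([166.0, 254.0], 0.9)]
scene mugA_loop [([403.0, 184.0], 0.66), ([168.0, 256.0], 0.6)]
scene tumbler [([173.0, 286.0], 0.79), ([399.0, 185.0], 0.65)]
scene thimble [([202.0, 263.0], 0.45)]
scene candlestick [([359.0, 178.0], 0.68)]
scene burnisher []
scene saucer [([310.0, 198.0], 0.73)]
scene ginger_jar [([130.0, 243.0], 0.94), ([236.0, 261.0], 0.16)]
top [[0.012, -0.986, 0.169, 0.361], [-1.0, -0.013, -0.004, -0.041], [0.006, -0.169, -0.986, 1.367], [0.0, 0.0, 0.0, 1.0]] [[467.0, 0.0, 283.0], [0.0, 467.0, 209.0], [0.0, 0.0, 1.0]]
top pawl_ball [([109.0, 194.0], 0.67)]
top post_grip [([140.0, 166.0], 0.91), ([339.0, 260.0], 0.3)]
top hook1 [([140.0, 169.0], 0.82)]
top mugA_mid [([390.0, 248.0], 0.76), ([110.0, 198.0], 0.29)]
top mugA_loop [
[... 224 characters left out ...]
94.0], 0.89)]
top ginger_jar [([428.0, 293.0], 0.73)]
wrist [[0.28, 0.92, 0.276, 0.083], [0.96, -0.268, -0.08, 0.548], [0.001, 0.287, -0.958, 0.374], [0.0, 0.0, 0.0, 1.0]] [[337.0, 0.0, 282.0], [0.0, 337.0, 207.0], [0.0, 0.0, 1.0]]
{'t': 1.25, 'joint_pos': array([ 1.072,  0.381,  1.297,  0.   ,  1.464, -0.215]), 'qd': array([ 0.001,  0.   , -0.   , -0.   , -0.001,  0.   ]), 'tau': array([ -0.001, -44.832, -23.146,  -0.   ,   0.001,   0.   ]), 'position': array([0.154, 0.528, 0.231]), 'orientation': array([ 0.141,  0.99 ,  0.   , -0.   ]), 'wrist_force': array([-0.173, -0.059, -0.088]), 'wrist_torque': array([ 0.033, -0.011,  0.04 ]), 'gripper_force': 0.0, 'gripper_width': 0.0851492497372275}
```

View pics/scene0.png

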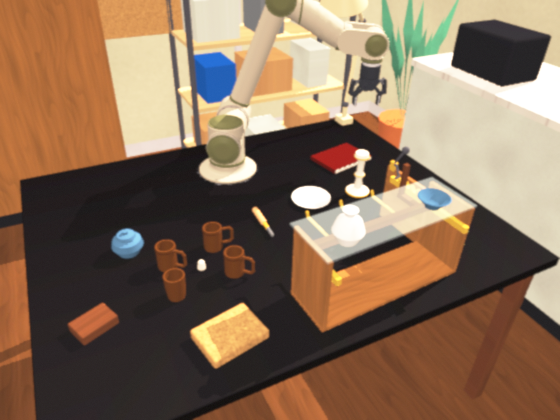

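View pics/top0.png

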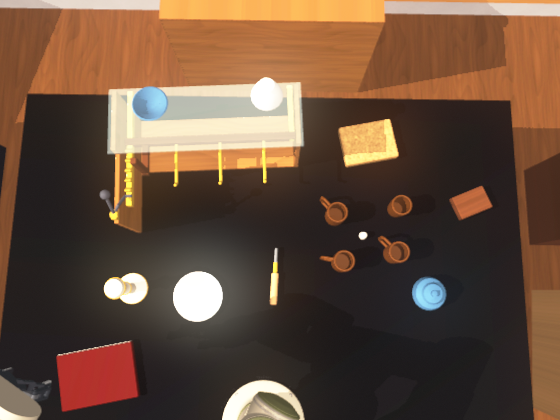

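The scene shows three handled mugs (top image about (336,213), (343,261), (396,252)) and the tumbler at (400,206). The rack is upper left: hooks at columns 176/220/265, pawl ball near (105,195). I'll enlarge the top image.

```bash
python3 - <<'E'
from h import *
im=cv2.imread("pics/top0.png")
a=cv2.resize(im[80:230,95:310],None,fx=3.7,fy=3.7,interpolation=cv2.INTER_CUBIC)
cv2.imwrite("pics/c1.png",a)
b=cv2.resize(im[185:285,310:425],None,fx=5,fy=5,interpolation=cv2.INTER_CUBIC)
cv2.imwrite("pics/c2.png",b)
im=cv2.imread("pics/scene0.png")
c=cv2.resize(im[135:325,280:480],None,fx=3.1,fy=3.1,interpolation=cv2.INTER_CUBIC)
cv2.imwrite("pics/c3.png",c)
E
```

```text
(no output)
```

View pics/c1.png

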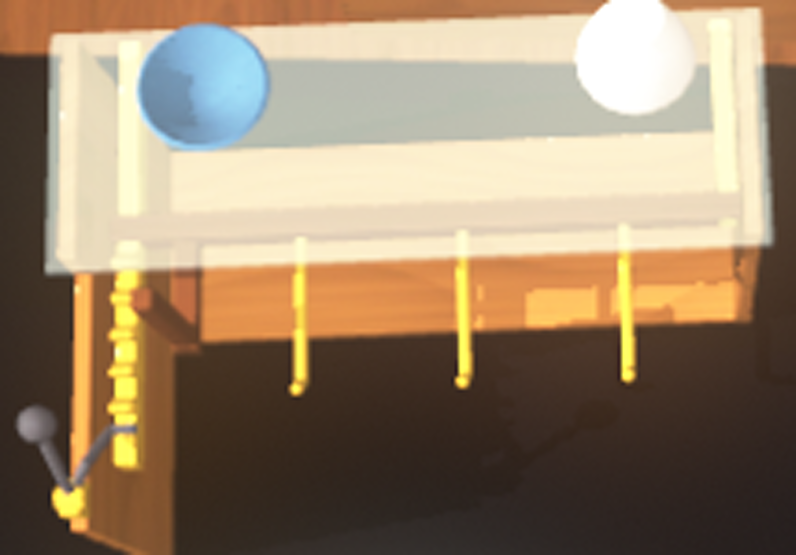

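View pics/c2.png

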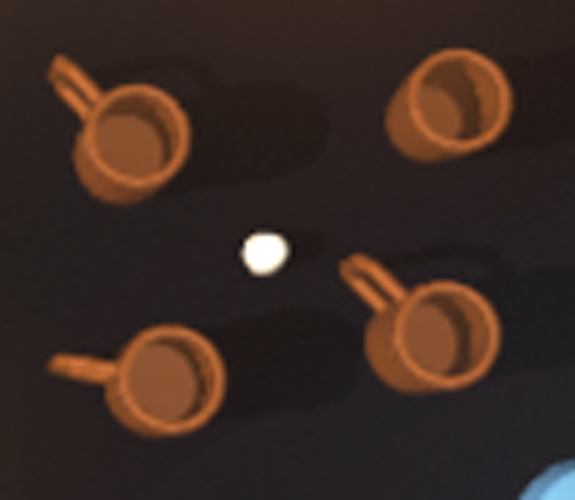

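View pics/c3.png

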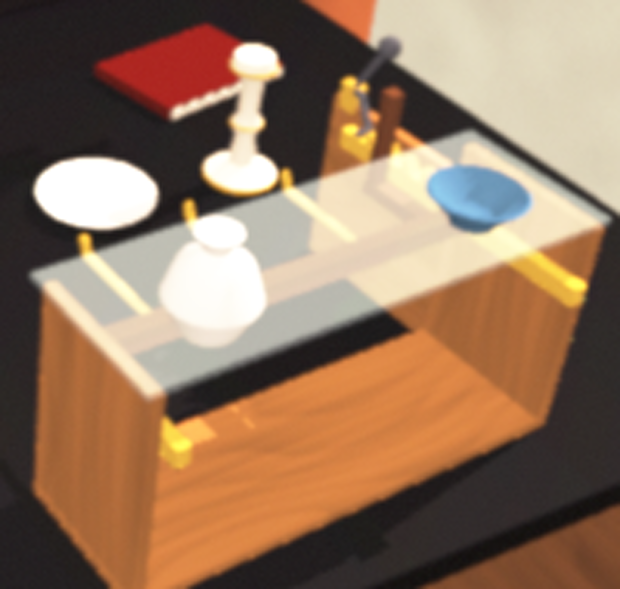

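Crops: hooks end at clear curled tips, the post top is a dark square end at c1 (143,299), ball at (36,424). The mugs' handles point to the image's upper left (1 and 2) and left (3).

```bash
python3 - <<'E'
from h import *
np.set_printoptions(precision=4,suppress=True)
t=lambda u,v:ray("top",(95+u/3.7-.4,80+v/3.7-.4)); s=lambda u,v:ray("scene",(280+u/3.1-.4,135+v/3.1-.4))
for n,a,b in(("ball",(36,424),(390,46)),("post",(143,299),(392,93)),("h1",(298,388),(286,176)),("h2",(463,381),(189,208)),("h3",(628,374),(84,240))):
    print(n,*tri([t(*a),s(*b)]))
z=lambda uv,h:atz("top",(95+uv[0]/3.7-.4,80+uv[1]/3.7-.4),h)
print("fixedz ball",z((36,424),.28),"post",z((143,299),.287),"hooks",[z(p,.195) for p in((298,388),(463,381),(628,374))])
h=[z(p,.195) for p in((298,388),(628,374))];d=h[0]-h[1];print("rack y axis yaw",np.degrees(np.arctan2(-d[0],d[1])),np.linalg.norm(d))
m=lambda u,v,h:atz("top",(310+u/5-.4,185+v/5-.4),h)
for n,c,e in(("m1",(136,133),(60,68)),("m2",(443,334),(352,267)),("m3",(168,378),(57,363))):
    C=m(*c,.078);H=m(*e,.058);print(n,C,H,np.degrees(np.arctan2(*(H-C)[[1,0]])),np.linalg.norm((H-C)[:2]))
print("tumbler",m(460,100,.078),"thimble",m(264,253,.02),"jar",atz("top",(428,293),.06),"candle",atz("top",(115,288),.16),"saucer",atz("top",(198,296),.017))
E
```

```text
ball [0.576  0.3766 0.2825] [0.0005, 0.0005]
post [0.6582 0.3125 0.2861] [0.0008, 0.0008]
h1 [0.6217 0.2317 0.1938] [0.0002, 0.0002]
h2 [0.6283 0.1173 0.1926] [0.0006, 0.0006]
h3 [0.6343 0.0022 0.1938] [0.0011, 0.0011]
fixedz ball [0.5768 0.3781 0.28  ] post [0.6584 0.3129 0.287 ] hooks [array([0.6215, 0.2316, 0.195 ]), array([0.628 , 0.1175, 0.195 ]), array([0.6345, 0.0031, 0.195 ])]
rack y axis yaw 3.2562150907653296 0.22891759778102416
m1 [ 0.5769 -0.197   0.078 ] [ 0.6174 -0.1563  0.058 ] 45.21755939432345 0.057392619267398054
m2 [ 0.4666 -0.3658  0.078 ] [ 0.5053 -0.3206  0.058 ] 49.4013219651934 0.05950232008817721
m3 [ 0.4405 -0.2136  0.078 ] [ 0.4493 -0.1543  0.058 ] 81.54923026037014 0.05999395957536947
tumbler [ 0.5981 -0.3793  0.078 ] thimble [ 0.517  -0.2778  0.02  ] jar [ 0.3544 -0.4493  0.06  ] candle [0.3579 0.3788 0.16  ] saucer [0.3379 0.1917 0.017 ]
```

>>> {"method": "servo_tool", "body": {
  "targets": [
    [0,0,-2,0,0,10.07,1],
    [0,0,-2,0,0,10.07,1],
    [0,0,-2,0,0,10.07,1],
    [0,0,-2,0,0,10.07,1],
    [0,0,-2,0,0,10.07,1],
    [0,0,-2,0,0,10.07,1],
    [0,0,-1,0,0,10.07,1],
    [0,0,0,0,0,0,1]
  ]
}}

```text
t: 2.25
position: [0.1541, 0.5281, 0.3618]
orientation: [0.686, 0.727, 0.001, -0.0]
wrist_force: [-0.4, -0.3, 0.1]
gripper_width: 0.0001
gripper_force: 0.0
```

>>> {"method": "servo_tool", "body": {
  "targets": [
    [-1.95,5,0,0,0,0,1],
    [-1.95,5,0,0,0,0,1],
    [-1.95,5,0,0,0,0,1],
    [-1.95,5,0,0,0,0,1],
    [-1.95,5,0,0,0,0,1],
    [-1.95,5,0,0,0,0,1],
    [-1.95,5,0,0,0,0,1],
    [-1.95,5,0,0,0,0,1],
    [-1.95,5.1,0,0,0,0,1],
    [0,0,0,0,0,0,1],
    [0,0,0,0,0,0,1]
  ]
}}

```text
t: 3.62
position: [0.6141, 0.3785, 0.3605]
orientation: [0.686, 0.728, -0.001, -0.0]
wrist_force: [-1.0, -0.2, 0.8]
gripper_width: -0.0
gripper_force: 0.0
```

```bash
python3 - <<'E'
from h import *
q=R.from_matrix(np.array([[-.0569,.9984,0],[.9984,.0569,0],[0,0,-1]]).T).as_quat()
print(q,delta([.621,.379,.268],q)); s=ctrl.read_state();print(s["position"],s["joint_pos"],s["t"])
E
```

```text
[0.6866954  0.72694527 0.         0.        ] (array([0.01, 0.7 , 9.25]), array([-0.1,  0. ,  0.1]))
[0.61411798 0.3784851  0.36052644] [3.88648360e-01 7.26655480e-01 3.19703281e-01 2.05970792e-04
 2.09649087e+00 3.29511155e-01] 3.625
```

>>> {"method": "servo_tool", "body": {
  "targets": [
    [0,0.3,3,0,0,0,1],
    [0,0.3,3,0,0,0,1],
    [0,0,3.2,0,0,0,1],
    [0,0,0,0,0,0,1]
  ]
}}

```text
t: 4.12
position: [0.6183, 0.3792, 0.268]
orientation: [0.686, 0.728, -0.002, -0.001]
wrist_force: [0.9, 0.1, 0.3]
gripper_width: -0.0
gripper_force: 0.0
```

>>> {"method": "servo_tool", "body": {
  "targets": [
    [0,-2,0,0,0,0,1],
    [0,-2,0,0,0,0,1],
    [0,-1.5,0,0,0,0,1],
    [0,-1.5,0,0,0,0,1],
    [0,-1,0,0,0,0,1],
    [0,0,0,0,0,0,1],
    [0,0,0,0,0,0,1]
  ]
}}

```text
t: 5.0
position: [0.5407, 0.3742, 0.2697]
orientation: [0.687, 0.727, 0.0, 0.0]
wrist_force: [0.5, 0.3, -0.6]
gripper_width: 0.0002
gripper_force: 0.0
```

```bash
python3 - <<'E'
from h import *
im=snap("scene");cv2.imwrite("pics/s1.png",cv2.resize(im[100:240,330:480],None,fx=4,fy=4,interpolation=cv2.INTER_CUBIC))
s=ctrl.read_state();print(s["position"],s["joint_pos"],s["t"])
E
```

```text
[0.54075261 0.37412203 0.26937918] [ 4.25600566e-01  5.61372530e-01  8.82842050e-01 -4.85591696e-05
  1.69716583e+00  3.68944884e-01] 5.05
```

View pics/s1.png

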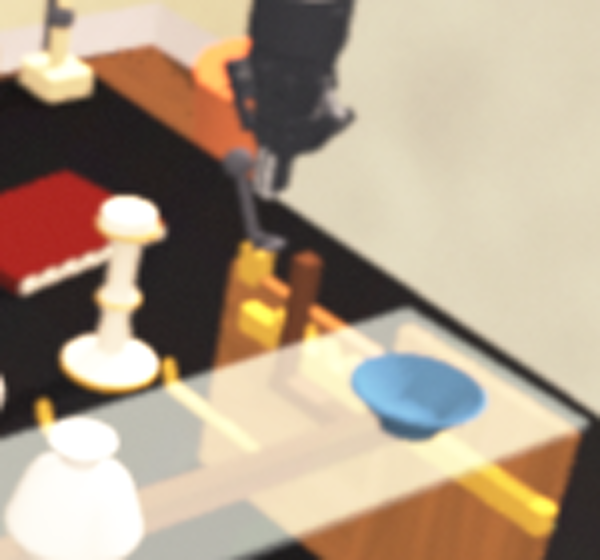

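The ball now leans to the front: the pawl is flipped off. Next the post.

>>> {"method": "servo_tool", "body": {
  "targets": [
    [0,0,-3,0,0,0,0],
    [0,0,-2.2,0,0,0,0],
    [-2,3,0,0,0,0,0],
    [-2,3,0,0,0,0,0],
    [-1.5,3,0,0,0,0,0],
    [-1.3,2.4,0,0,0,0,0],
    [0,0,0,0,0,0,0],
    [0,0,0,0,0,0,0]
  ]
}}

```text
t: 6.05
position: [0.6577, 0.313, 0.3212]
orientation: [0.687, 0.727, -0.0, -0.0]
wrist_force: [-0.7, 0.6, 0.0]
gripper_width: 0.0425
gripper_force: 0.0
```

```bash
python3 - <<'E'
from h import *
im=snap("wrist","w1.png");s=ctrl.read_state();print(s["position"],s["gripper_width"],proj("wrist",[.6582,.3125,.287]),proj("wrist",[.5,.373,.28]))
print(ctrl.find_in("wrist","post_grip"),ctrl.find_in("wrist","pawl_ball"))
E
```

```text
[0.65741713 0.31328519 0.32164696] 0.042794049853216186 [284.5938872  242.64737129] [ -7.41176403 115.41647032]
[{'uv': [285.1, 185.1], 'score': 0.82}] [{'uv': [95.0, 119.7], 'score': 0.87}, {'uv': [56.3, 233.9], 'score': 0.46}]
```

View pics/w1.png

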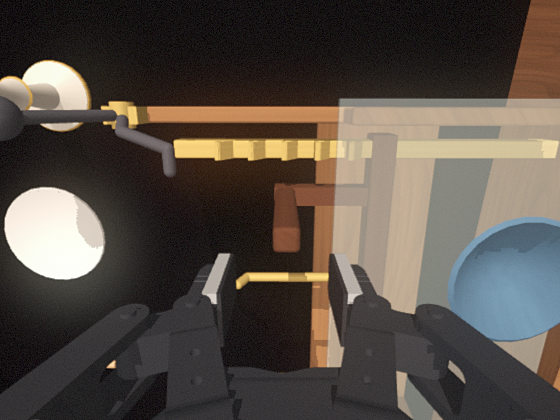

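The post top is at (286,242), exactly as predicted and centred between the pads; the ball is at (0,117), flipped off. Down and grip.

>>> {"method": "servo_tool", "body": {
  "targets": [
    [0,0,2,0,0,0,0],
    [0,0,2.5,0,0,0,0],
    [0,0,2.4,0,0,0,0],
    [0,0,0,0,0,0,0],
    [0,0,0,0,0,0,1],
    [0,0,0,0,0,0,1],
    [0,0,0,0,0,0,1]
  ],
  "newtons": 40
}}

```text
t: 7.08
position: [0.6583, 0.313, 0.2543]
orientation: [0.687, 0.727, 0.002, 0.001]
wrist_force: [-0.2, 2.0, 6.7]
gripper_width: 0.0156
gripper_force: 40.8
```

>>> {"method": "servo_tool", "body": {
  "targets": [
    [0,-1,0,0,0,0,1],
    [0,-1.2,0,0,0,0,1],
    [0,-1.2,0,0,0,0,1],
    [0,-1.2,0,0,0,0,1],
    [0,-1.2,0,0,0,0,1],
    [0,-1.2,0,0,0,0,1],
    [0,-1.2,0,0,0,0,1],
    [0,-1.2,0,0,0,0,1],
    [0,-1.2,0,0,0,0,1],
    [0,-1.2,0,0,0,0,1],
    [0,-0.8,0,0,0,0,1],
    [0,-0.3,0,0,0,0,1]
  ]
}}

```text
t: 8.57
position: [0.5342, 0.3061, 0.2543]
orientation: [0.687, 0.726, 0.007, 0.004]
wrist_force: [35.6, 8.2, -2.3]
gripper_width: 0.0153
gripper_force: 45.0
```

>>> {"method": "servo_tool", "body": {
  "targets": [
    [0,-0.3,0,0,0,0,1],
    [0,0,0,0,0,0,1],
    [0,0,0,0,0,0,1]
  ]
}}

```text
t: 8.95
position: [0.5342, 0.3061, 0.2543]
orientation: [0.688, 0.726, 0.009, 0.006]
wrist_force: [42.3, 9.9, -3.2]
gripper_width: 0.0155
gripper_force: 49.7
```

Stopped hard at 42 N after 124 mm: the rail is at its outer stop. Ease off, release, rise.

>>> {"method": "servo_tool", "body": {
  "targets": [
    [0,0.7,0,0,0,0,1],
    [0,0,0,0,0,0,0],
    [0,0,0,0,0,0,0],
    [0,0,-2.5,0,0,0,0],
    [0,0,-3.5,0,0,0,0],
    [0,0,-3,0,0,0,0]
  ]
}}

```text
t: 9.7
position: [0.5328, 0.3056, 0.3436]
orientation: [0.687, 0.727, 0.0, 0.0]
wrist_force: [-0.1, 0.1, -0.1]
gripper_width: 0.043
gripper_force: 0.0
```

```bash
cat > mugs.py <<'E'
from h import *
import sys
np.set_printoptions(precision=4,suppress=True)
im=snap("top",sys.argv[1]); P=ctrl.camera_params("top")
# brown blobs in mug area
h=cv2.cvtColor(im,cv2.COLOR_BGR2HSV); m=((h[...,0]<14)&(h[...,1]>110)&(h[...,2]>70)).astype(np.uint8); m[:190]=0;m[300:]=0;m[:,:300]=0;m[:,440:]=0
n,l,st,ce=cv2.connectedComponentsWithStats(m)
for i in range(1,n):
    if 150<st[i][4]<1500: print(i,st[i].tolist(),ce[i].round(1))
s=ctrl.read_state();print(s["position"],s["t"])
print(*[(np.round(d["uv"]).tolist(),round(d["score"],2)) for d in ctrl.find_in("top","mugA_mid")])
cv2.imwrite("pics/z"+sys.argv[1],cv2.resize(im[140:300,160:430],None,fx=2.95,fy=2.95,interpolation=cv2.INTER_CUBIC))
E
python3 mugs.py t2.png
```

```text
1 [392, 195, 20, 21, 201] [399.6 205.1]
2 [321, 197, 27, 28, 411] [334.4 212.1]
4 [382, 237, 28, 26, 271] [396.2 250.7]
5 [320, 250, 35, 22, 440] [340.6 260.6]
[0.5333 0.3058 0.3478] 9.75
([394.0, 250.0], 0.92) ([194.0, 296.0], 0.26)
```

View pics/zt2.png

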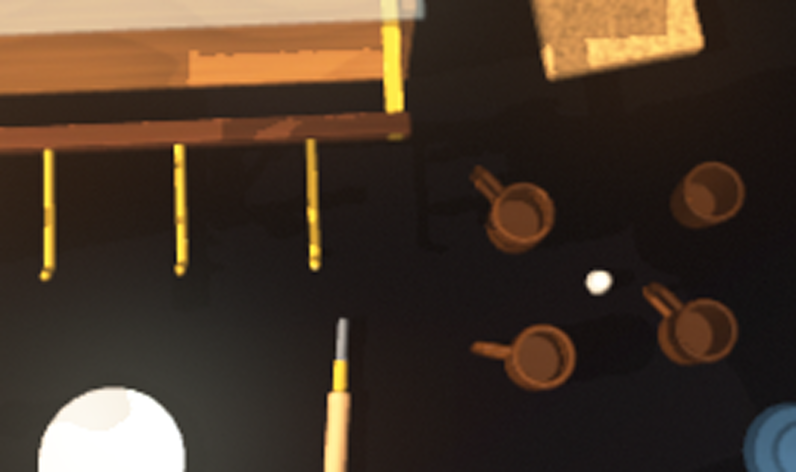

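Mugs are where they were and the rail is out. Moving above the near mug (zt2 (540,357)).

>>> {"method": "servo_tool", "body": {
  "targets": [
    [-5.1,-1.2,0,0,0,0,-1],
    [-5.1,-1.2,0,0,0,0,-1],
    [-5.1,-1.2,0,0,0,0,-1],
    [-5.1,-1.2,0,0,0,0,-1],
    [-5.1,-1.2,0,0,0,0,-1],
    [-5.1,-1.2,0,0,0,0,-1],
    [-5.1,-1.2,0,0,0,0,-1],
    [-5.1,-1.2,0,0,0,0,-1],
    [-5.1,-1.2,4,0,0,0,-1],
    [-5.4,-1.4,5,0,0,0,-1],
    [0,0,5,0,0,6,-1],
    [0,0,5,0,0,6,-1]
  ]
}}

```text
t: 11.3
position: [0.4417, -0.2017, 0.1605]
orientation: [0.761, 0.649, -0.0, -0.001]
wrist_force: [1.4, 0.6, 0.1]
gripper_width: 0.0855
gripper_force: 0.0
```

>>> {"method": "servo_tool", "body": {
  "targets": [
    [0,0,0,0,0,0,-1],
    [0,0,0,0,0,0,-1]
  ]
}}

```text
t: 11.55
position: [0.4433, -0.202, 0.1642]
orientation: [0.758, 0.652, 0.0, 0.001]
wrist_force: [0.0, -1.1, 0.0]
gripper_width: 0.0854
gripper_force: 0.0
```

```bash
cat > w.py <<'E'
from h import *
import sys
# compare prediction in wrist view: args name x y yaw
np.set_printoptions(precision=4,suppress=True)
n,x,y,yaw=sys.argv[1],*map(float,sys.argv[2:5]); a=np.radians(yaw); u=np.array([np.cos(a),np.sin(a)])
P=ctrl.camera_params("wrist");im=ctrl.camera("wrist").copy();s=ctrl.read_state()
for k in np.linspace(0,2*np.pi,37)[:-1]:
    cv2.circle(im,tuple(int(v) for v in proj("wrist",[x+.029*np.cos(k),y+.029*np.sin(k),.078],P).round()),1,(0,255,0),-1)
for z in(.04,.06): cv2.circle(im,tuple(int(v) for v in proj("wrist",[*(np.array([x,y])+.0645*u),z],P).round()),2,(255,255,0),-1)
cv2.imwrite("pics/"+n,im)
q=R.from_matrix(np.array([[*u,0],[u[1],-u[0],0],[0,0,-1]]).T).as_quat()
print(s["position"],s["t"],"to grasp:",delta([x,y,.036],q))
E
python3 w.py wm3.png .4405 -.2136 81.5
```

```text
[ 0.4435 -0.2021  0.1646] 11.6 to grasp: (array([-1.16, -0.17, 12.86]), array([ 0.2,  0.1, -0.1]))
```

View pics/wm3.png

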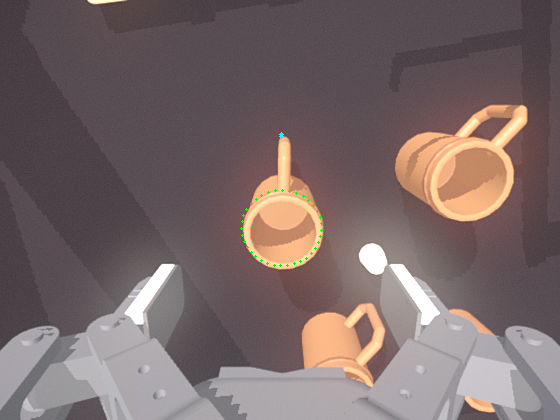

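The predicted rim (green) falls right on the mug's rim at (283,229) and the handle points straight ahead. Descend and grip.

>>> {"method": "servo_tool", "body": {
  "targets": [
    [-0.6,-0.1,0,0,0,0,-1],
    [-0.56,-0.1,3,0,0,0,-1],
    [0,0,3.5,0,0,0,-1],
    [0,0,3.5,0,0,0,-1],
    [0,0,2.8,0,0,0,-1],
    [0,0,0,0,0,0,-1],
    [0,0,0,0,0,0,1],
    [0,0,0,0,0,0,1],
    [0,0,0,0,0,0,1],
    [0,0,0,0,0,0,1]
  ],
  "newtons": 40
}}

```text
t: 12.85
position: [0.44, -0.2137, 0.0364]
orientation: [0.759, 0.651, 0.0, 0.002]
wrist_force: [1.1, 0.0, 5.6]
gripper_width: 0.0558
gripper_force: 41.7
```

```bash
python3 - <<'E'
from h import *
np.set_printoptions(precision=4,suppress=True)
for p in((46,275),(180,270),(315,266)): print(atz("top",(160+p[0]/2.95-.4,140+p[1]/2.95-.4),.195))
s=ctrl.read_state();print(s["position"],s["gripper_width"],s["gripper_force"])
E
```

```text
[0.4968 0.2251 0.195 ]
[0.5026 0.1109 0.195 ]
[ 0.5075 -0.0045  0.195 ]
[ 0.44   -0.2137  0.0364] 0.055756161074774206 41.743148661917076
```

>>> {"method": "servo_tool", "body": {
  "targets": [
    [0,0,-3,0,0,0,1],
    [0,0,-4,0,0,0,1],
    [0,0,-4,0,0,0,1],
    [0,0,-4,0,0,0,1],
    [0,0,-4,0,0,-4,1],
    [0,0,0,0,0,-4,1],
    [0,0,0,0,0,-4,1],
    [0,0,0,0,0,0,1]
  ]
}}

```text
t: 13.85
position: [0.4388, -0.2127, 0.2254]
orientation: [0.687, 0.727, 0.0, 0.0]
wrist_force: [-0.3, -0.3, -2.4]
gripper_width: 0.0562
gripper_force: 44.1
```

>>> {"method": "servo_tool", "body": {
  "targets": [
    [3.6,0.3,0,0,0,0,1],
    [3.6,0.3,0,0,0,0,1],
    [3.6,0.3,0,0,0,0,1],
    [3.6,0.3,0,0,0,0,1],
    [3.6,0.3,0,0,0,0,1],
    [3.6,0.3,0,0,0,0,1],
    [3.6,0.3,0,0,0,0,1],
    [3.6,0.3,0,0,0,0,1],
    [3.6,0.3,0,0,0,0,1],
    [3.6,0.3,0,0,0,0,1],
    [3.3,0.2,0,0,0,0,1],
    [0,0,0,0,0,0,1]
  ]
}}

```text
t: 15.35
position: [0.4483, 0.1829, 0.2249]
orientation: [0.686, 0.727, 0.0, -0.0]
wrist_force: [0.6, -0.8, -2.9]
gripper_width: 0.056
gripper_force: 44.0
```

```bash
cat > w2.py <<'E'
from h import *
import sys
# mug in hand at hook k: draw predicted hook tip, bar, and loop in wrist view; print rack-frame error
np.set_printoptions(precision=4,suppress=True)
n,k=sys.argv[1],int(sys.argv[2])-1
tip=np.array([[.4971,.2249],[.5026,.1109],[.5079,-.0045]])[k]
yaw=np.radians(93.26);ey=np.array([np.cos(yaw),np.sin(yaw)]);ex=np.array([ey[1],-ey[0]])
s=ctrl.read_state();P=ctrl.camera_params("wrist");im=ctrl.camera("wrist").copy()
r=R.from_quat(s["orientation"]);lp=s["position"]+r.apply([.042,0,-.0036])
for p,c in(([*tip,.195],(0,255,0)),([*(tip+.007*ex),.18],(0,255,0)),([*(tip+.1*ex),.18],(0,255,0)),(lp,(255,255,0))):
    cv2.circle(im,tuple(int(v) for v in proj("wrist",p,P).round()),3,c,-1)
cv2.imwrite("pics/"+n,im)
d=lp[:2]-tip;print("t",s["t"],"pos",s["position"],"loop rel tip ex,ey,z(mm)",1e3*np.array([d@ex,d@ey,lp[2]-.18]))
q=R.from_matrix(np.array([[*ey,0],[*ex,0],[0,0,-1]]).T).as_quat()
print("rot to level rack (deg)",delta([0,0,0],q)[1],"w",s["gripper_width"])
E
python3 w2.py wh1.png 1
```

```text
t 15.35 pos [0.4483 0.1829 0.2249] loop rel tip ex,ey,z(mm) [-51.1892   2.8226  48.4754]
rot to level rack (deg) [0. 0. 0.] w 0.0560366371835073
```

View pics/wh1.png

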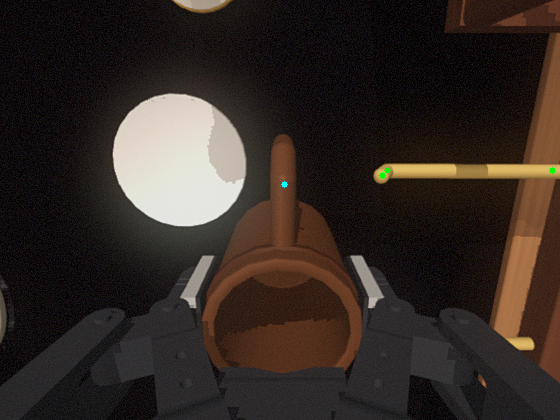

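The hook's tip (380,175) and bar match the predicted marks, and the mug sits straight in the hand. Thread the handle over the hook.

>>> {"method": "servo_tool", "body": {
  "targets": [
    [-0.3,0,2,0,0,0,1],
    [0,0,2.1,0,0,0,1],
    [0,0,0,0,0,0,1],
    [0,1.5,0,0,0,0,1],
    [0,1.5,0,0,0,0,1],
    [0,1.2,0,0,0,0,1],
    [0,1,0,0,0,0,1],
    [0,1,0,0,0,0,1],
    [0,1,0,0,0,0,1],
    [0,1,0,0,0,0,1],
    [0,1.1,0,0,0,0,1],
    [0,0,0,0,0,0,1]
  ]
}}

```text
t: 16.9
position: [0.5423, 0.1835, 0.1834]
orientation: [0.687, 0.727, -0.0, -0.0]
wrist_force: [-0.7, -0.5, -1.5]
gripper_width: 0.056
gripper_force: 43.9
```

```bash
python3 w2.py wh1b.png 1; python3 -c "
from h import *
im=snap('scene');cv2.imwrite('pics/s2.png',cv2.resize(im[120:270,280:480],None,fx=3,fy=3,interpolation=cv2.INTER_CUBIC))"
```

```text
t 16.9 pos [0.5423 0.1835 0.1834] loop rel tip ex,ey,z(mm) [42.8265 -1.8622  7.0362]
rot to level rack (deg) [-0.  0. -0.] w 0.05604478194088128
```

View pics/wh1b.png

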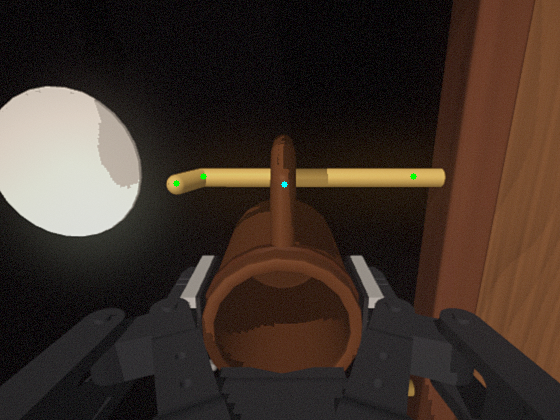

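The handle is around the bar (handle crosses it at (284,177)). Lower, tilt 25° and let it down onto the hook.

>>> {"method": "servo_tool", "body": {
  "targets": [
    [0,0,1,0,0,0,1],
    [0,0,1,0,0,0,1],
    [0.47,0,0.65,0,8.33,0,1],
    [0.37,0,0.71,0,8.33,0,1],
    [0.26,0,0.76,0,8.33,0,1],
    [0,0,0,0,0,0,1],
    [0,0,0,0,0,0,1]
  ]
}}

```text
t: 17.88
position: [0.5409, 0.1977, 0.1442]
orientation: [0.671, 0.71, 0.148, -0.156]
wrist_force: [-0.8, 0.9, -1.9]
gripper_width: 0.0559
gripper_force: 44.1
```

```bash
python3 w2.py wh1c.png 1; python3 -c "
from h import *
print(ctrl.read_state()['wrist_torque'],ctrl.read_state()['wrist_force'])"
```

```text
t 17.875 pos [0.5409 0.1977 0.1442] loop rel tip ex,ey,z(mm) [ 42.2072   6.9342 -14.8676]
rot to level rack (deg) [  0.  -24.9   0. ] w 0.05592151684619987
[-0.35716585 -0.03722342  0.00153096] [-0.24157723  0.31389997 -3.45418302]
```

>>> {"method": "servo_tool", "body": {
  "targets": [
    [-0.08,0,0.18,0,0,0,1],
    [-0.08,0,0.18,0,0,0,1],
    [0,0,0,0,0,0,1]
  ],
  "newtons": 20
}}

```text
t: 18.3
position: [0.5417, 0.1987, 0.1422]
orientation: [0.67, 0.71, 0.15, -0.156]
wrist_force: [-0.9, 0.0, 9.7]
gripper_width: 0.0562
gripper_force: 45.2
```

>>> {"method": "servo_tool", "body": {
  "targets": [
    [0,0,0,0,0,0,-0.4],
    [0,0,0,0,0,0,-0.6],
    [0,0,0,0,0,0,-0.6]
  ]
}}

```text
t: 18.68
position: [0.5408, 0.1978, 0.1401]
orientation: [0.67, 0.71, 0.148, -0.157]
wrist_force: [-0.0, 0.4, 0.1]
gripper_width: 0.0683
gripper_force: 0.0
```

```bash
python3 w2.py wh1d.png 1
```

```text
t 18.675 pos [0.5408 0.1978 0.1401] loop rel tip ex,ey,z(mm) [ 42.1173   6.9775 -18.9277]
rot to level rack (deg) [ -0. -25.  -0.] w 0.06825241266760178
```

View pics/wh1d.png

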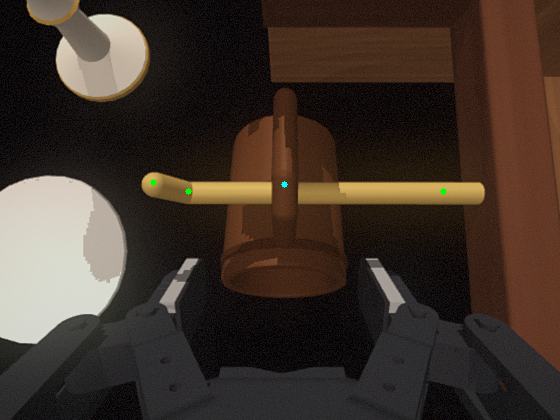

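The mug hangs from the bar, free of the pads. Retreat along the tool axis, straighten, and look at the remaining mugs.

>>> {"method": "servo_tool", "body": {
  "targets": [
    [0,0,-1,0,0,0,-0.6],
    [0,0,-2,0,0,0,-0.6],
    [0,0,-3,0,0,0,-0.6],
    [0,0,-4,0,0,0,-0.6],
    [0,0,-4,0,0,0,-0.6],
    [0,0,-3,0,-8.33,0,-0.6],
    [0,0,0,0,-8.33,0,-1],
    [0,0,0,0,-8.33,0,-1],
    [0,0,0,0,0,0,-1]
  ]
}}

```text
t: 19.85
position: [0.5447, 0.1273, 0.2951]
orientation: [0.686, 0.728, 0.0, 0.0]
wrist_force: [0.3, 0.6, -0.4]
gripper_width: 0.0855
gripper_force: 0.0
```

```bash
python3 mugs.py t3.png; python3 - <<'E'
from h import *
q=R.from_matrix(np.array([[-.0569,.9984,0],[.9984,.0569,0],[0,0,-1]]).T).as_quat()
print("to m1",delta([.5769,-.197,.2],q))
E
```

```text
1 [388, 195, 24, 22, 293] [398.3 205.6]
2 [320, 196, 28, 29, 468] [333.8 211.3]
3 [378, 236, 32, 27, 511] [393.9 250.3]
[0.5448 0.1266 0.2947] 19.9
([392.0, 251.0], 0.7) ([430.0, 293.0], 0.29) ([144.0, 189.0], 0.21)
to m1 (array([-32.44,   1.37,   9.38]), array([-0. , -0.1, -0. ]))
```

>>> {"method": "servo_tool", "body": {
  "targets": [
    [-4,0.2,0,0,0,0,-1],
    [-4,0.2,0,0,0,0,-1],
    [-4,0.2,0,0,0,0,-1],
    [-4,0.2,0,0,0,0,-1],
    [-4,0.2,0,0,0,0,-1],
    [-4,0.2,0,0,0,0,-1],
    [-4,0.2,0,0,0,0,-1],
    [-4.4,0,0,0,0,0,-1],
    [0,0,4,0,0,9.6,-1],
    [0,0,4,0,0,9.6,-1],
    [0,0,4,0,0,9.6,-1],
    [0,0,1,0,0,9.6,-1]
  ]
}}

```text
t: 21.45
position: [0.5758, -0.1973, 0.1614]
orientation: [0.889, 0.457, -0.001, -0.003]
wrist_force: [0.2, 0.4, 0.1]
gripper_width: 0.0855
gripper_force: 0.0
```

>>> {"method": "servo_tool", "body": {
  "targets": [
    [0,0,0,0,0,9.6,-1],
    [0,0,0,0,0,0,-1],
    [0,0,0,0,0,0,-1]
  ]
}}

```text
t: 21.82
position: [0.5771, -0.1973, 0.1644]
orientation: [0.923, 0.386, 0.0, -0.0]
wrist_force: [-0.0, -0.1, -0.6]
gripper_width: 0.0854
gripper_force: 0.0
```

```bash
cat > fit.py <<'E'
from h import *
import sys
from scipy.optimize import minimize
# fit mug silhouette (cylinder rim+foot hull, handle) in wrist picture by IoU
np.set_printoptions(precision=4,suppress=True)
x0=list(map(float,sys.argv[2:5]))
P=ctrl.camera_params("wrist");im=ctrl.camera("wrist");cv2.imwrite("pics/"+sys.argv[1],im)
h=cv2.cvtColor(im,cv2.COLOR_BGR2HSV);m=((h[...,0]<20)&(h[...,1]>90)&(h[...,2]>50)).astype(np.uint8)
k=np.linspace(0,2*np.pi,40)
T=np.linalg.inv(np.array(P["T"]));K=np.array(P["intrinsics"])
def pr(p): c=p@T[:3,:3].T+T[:3,3];u=c@K.T;return u[:,:2]/u[:,2:]
def mask(v):
    x,y,a=v[0],v[1],np.radians(v[2]);o=np.zeros(m.shape,np.uint8)
    C=[np.c_[x+.029*np.cos(k),y+.029*np.sin(k),0*k+z] for z in(0.,.078)]
    cv2.fillConvexPoly(o,cv2.convexHull((pr(np.vstack(C))*16).astype(np.int32)),1,cv2.LINE_8,4)
    u=np.array([np.cos(a),np.sin(a),0]);b=np.array([x,y,0])
    L=np.array([b+u*.025+[0,0,.066],b+u*.060+[0,0,.062],b+u*.060+[0,0,.018],b+u*.025+[0,0,.014]])
    cv2.polylines(o,[(pr(L)*16).astype(np.int32)],False,1,9,cv2.LINE_8,4);return o
g=mask(x0);roi=cv2.dilate(g,np.ones((41,41)))
n,l=cv2.connectedComponents(m);i=np.bincount(l[(g>0)&(m>0)]).argmax();mm=(l==i)
def cost(v): o=mask(v)>0;return 1-(o&mm).sum()/(o|mm).sum()
r=minimize(cost,x0,method="Nelder-Mead",options=dict(initial_simplex=[x0,[x0[0]+.008,x0[1],x0[2]],[x0[0],x0[1]+.008,x0[2]],[x0[0],x0[1],x0[2]+8]]))
x,y,a=r.x;a=np.radians(a);u=[np.cos(a),np.sin(a)]
q=R.from_matrix(np.array([[*u,0],[u[1],-u[0],0],[0,0,-1]]).T).as_quat()
print("prior",x0,"IoU",1-cost(x0),"fit",r.x,"IoU",1-r.fun);print(ctrl.read_state()["position"],ctrl.read_state()["t"],"to grasp",delta([x,y,.036],q))
E
python3 fit.py wm1.png .5769 -.197 45.2
```

```text
prior [0.5769, -0.197, 45.2] IoU 0.8804681784930505 fit [ 0.577 -0.199 42.834] IoU 0.9709524537532488
[ 0.5772 -0.1972  0.1645] 21.875 to grasp (array([-0.15,  0.12, 12.85]), array([ 0. , -0. ,  2.5]))
```

>>> {"method": "servo_tool", "body": {
  "targets": [
    [-0.1,0.1,3,0,0,2.5,-1],
    [0,0,3.5,0,0,0,-1],
    [0,0,3.5,0,0,0,-1],
    [0,0,2.8,0,0,0,-1],
    [0,0,0,0,0,0,-1],
    [0,0,0,0,0,0,1],
    [0,0,0,0,0,0,1],
    [0,0,0,0,0,0,1],
    [0,0,0,0,0,0,1]
  ],
  "newtons": 40
}}

```text
t: 23.0
position: [0.5781, -0.1986, 0.038]
orientation: [0.931, 0.365, 0.001, 0.001]
wrist_force: [0.4, 0.4, 6.2]
gripper_width: 0.0559
gripper_force: 42.6
```

>>> {"method": "servo_tool", "body": {
  "targets": [
    [0,0,-3,0,0,0,1],
    [0,0,-4,0,0,0,1],
    [0,0,-4,0,0,0,1],
    [0,0,-4,0,0,0,1],
    [0,0,-4,0,0,-8.4,1],
    [0,0,-4,0,0,-8.4,1],
    [0,0,0,0,0,-8.4,1],
    [0,0,0,0,0,-8.4,1],
    [0,0,0,0,0,-8.4,1],
    [0,0,0,0,0,-8.4,1],
    [0,0,0,0,0,0,1],
    [0,0,0,0,0,0,1]
  ]
}}

```text
t: 24.5
position: [0.5772, -0.1981, 0.2664]
orientation: [0.688, 0.725, 0.0, 0.0]
wrist_force: [-0.1, -0.7, -2.3]
gripper_width: 0.056
gripper_force: 43.3
```

```bash
python3 w2.py wh2.png 2; python3 - <<'E'
from h import *
s=ctrl.read_state();print(s["gripper_force"])
print([ (d["uv"],d["score"]) for d in ctrl.find_in("wrist","mugA_mid")])
q=R.from_matrix(np.array([[-.0569,.9984,0],[.9984,.0569,0],[0,0,-1]]).T).as_quat()
print("to pre h2",delta([.4541,.0661,.27],q))
E
```

```text
t 24.5 pos [ 0.5772 -0.1981  0.2664] loop rel tip ex,ey,z(mm) [  57.1458 -270.7269   90.0425]
rot to level rack (deg) [ 0.   0.  -0.2] w 0.056007750770125764
43.31648111343384
[([455.9, 26.1], 0.18)]
to pre h2 (array([ 27.04, -10.9 ,  -0.36]), array([ 0. , -0. , -0.2]))
```

>>> {"method": "servo_tool", "body": {
  "targets": [
    [0,-3.6,0,0,0,0,1],
    [1.5,-3.6,0,0,0,0,1],
    [3.5,-3.6,0,0,0,0,1],
    [3.6,0,0,0,0,0,1],
    [3.6,0,0,0,0,0,1],
    [3.6,0,0,0,0,0,1],
    [3.6,0,0,0,0,0,1],
    [3.6,0,1,0,0,0,1],
    [3,0,2,0,0,0,1],
    [1,0,1,0,0,0,1],
    [0,0,0,0,0,0,1],
    [0,0,0,0,0,0,1]
  ]
}}

```text
t: 26.1
position: [0.4552, 0.0647, 0.2269]
orientation: [0.688, 0.726, 0.0, 0.001]
wrist_force: [1.0, -0.8, -1.6]
gripper_width: 0.0561
gripper_force: 43.8
```

```bash
python3 w2.py wh2.png 2
```

```text
t 26.1 pos [0.4552 0.0647 0.2269] loop rel tip ex,ey,z(mm) [-49.8633  -1.4249  50.4884]
rot to level rack (deg) [ 0.1  0.  -0.2] w 0.05613934461022087
```

>>> {"method": "servo_tool", "body": {
  "targets": [
    [0.1,0,2.1,0,0,0,1],
    [0,0,2.1,0,0,0,1],
    [0,0,0,0,0,0,1],
    [0,1.5,0,0,0,0,1],
    [0,1.4,0,0,0,0,1],
    [0,1.2,0,0,0,0,1],
    [0,1,0,0,0,0,1],
    [0,1,0,0,0,0,1],
    [0,1,0,0,0,0,1],
    [0,1,0,0,0,0,1],
    [0,1,0,0,0,0,1],
    [0,0,0,0,0,0,1]
  ]
}}

```text
t: 27.65
position: [0.546, 0.0715, 0.1841]
orientation: [0.687, 0.726, -0.0, -0.0]
wrist_force: [-0.4, -0.7, -1.5]
gripper_width: 0.0563
gripper_force: 43.8
```

```bash
python3 w2.py wh2b.png 2
```

```text
t 27.65 pos [0.546  0.0715 0.1841] loop rel tip ex,ey,z(mm) [41.1697  0.2361  7.7105]
rot to level rack (deg) [-0.  -0.  -0.1] w 0.056273400571450714
```

View pics/wh2b.png

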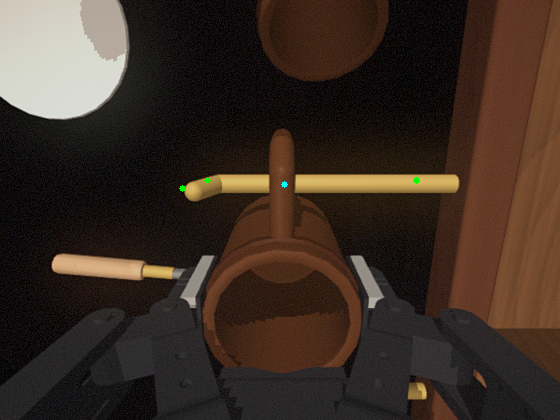

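The handle surrounds the middle bar (crossing at (284,184)); the first mug hangs above at (322,20). The hook appears about 4 mm further in than marked, so the rail has crept slightly; I'll check that. Set down with tilt as before.

>>> {"method": "servo_tool", "body": {
  "targets": [
    [0,0,1,0,0,0,1],
    [0,0,0.9,0,0,0,1],
    [0.37,0,0.64,0,8.33,0,1],
    [0.27,0,0.69,0,8.33,0,1],
    [0.17,0,0.72,0,8.33,0,1],
    [0,0,0,0,0,0,1],
    [-0.08,0,0.18,0,0,0,1],
    [-0.08,0,0.18,0,0,0,1],
    [0,0,0,0,0,0,1]
  ],
  "newtons": 20
}}

```text
t: 28.82
position: [0.5458, 0.0827, 0.1438]
orientation: [0.671, 0.71, 0.149, -0.155]
wrist_force: [0.4, -6.3, 8.0]
gripper_width: 0.056
gripper_force: 45.3
```

>>> {"method": "servo_tool", "body": {
  "targets": [
    [0,0,0,0,0,0,-0.4],
    [0,0,0,0,0,0,-0.6],
    [0,0,0,0,0,0,-0.6]
  ]
}}

```text
t: 29.2
position: [0.5447, 0.083, 0.1421]
orientation: [0.671, 0.709, 0.149, -0.157]
wrist_force: [0.5, -0.8, 1.2]
gripper_width: 0.0683
gripper_force: 0.0
```

>>> {"method": "servo_tool", "body": {
  "targets": [
    [0,0,-1,0,0,0,-0.6],
    [0,0,-2,0,0,0,-0.6],
    [0,0,-3,0,0,0,-0.6],
    [0,0,-4,0,0,0,-0.6],
    [0,0,-4,0,0,0,-0.6],
    [0,0,-3,0,-8.33,0,-0.6],
    [0,0,0,0,-8.33,0,-1],
    [0,0,0,0,-8.33,0,-1],
    [-4,0,0,0,0,0,-1],
    [-4,0,0,0,0,0,-1],
    [-4,0,0,0,0,0,-1],
    [0,0,0,0,0,0,-1]
  ]
}}

```text
t: 30.7
position: [0.5553, -0.1113, 0.2963]
orientation: [0.689, 0.725, -0.0, 0.0]
wrist_force: [-0.3, 0.6, 0.5]
gripper_width: 0.0851
gripper_force: 0.0
```

```bash
python3 mugs.py t4.png; python3 - <<'E'
from h import *
# bright yellow hook tips and post in top image
im=cv2.imread("pics/t4.png");ref=cv2.imread("pics/t2.png")
for i in(ref,im):
    h=cv2.cvtColor(i,cv2.COLOR_BGR2HSV);m=((h[...,0]>18)&(h[...,0]<35)&(h[...,1]>120)&(h[...,2]>110))
    print([int(np.where(m[195:240,c-4:c+5].any(1))[0].max()+195) if m[195:240,c-4:c+5].any() else None for c in(175,220,266)])
q=R.from_matrix(np.array([[-.0569,.9984,0],[.9984,.0569,0],[0,0,-1]]).T).as_quat()
print("to m2",delta([.4666,-.3658,.2],q))
E
```

```text
1 [387, 195, 25, 22, 355] [399.  205.8]
2 [378, 236, 32, 27, 499] [393.7 250.3]
[ 0.5552 -0.1098  0.2964] 30.75
([393.0, 250.0], 0.93)
[234, 232, 231]
[232, 231, 217]
to m2 (array([-25.17, -10.24,   9.65]), array([ 0. , -0. , -0.2]))
```

>>> {"method": "servo_tool", "body": {
  "targets": [
    [-4.2,-1.7,0,0,0,0,-1],
    [-4.2,-1.7,0,0,0,0,-1],
    [-4.2,-1.7,0,0,0,0,-1],
    [-4.2,-1.7,0,0,0,0,-1],
    [-4.2,-1.7,0,0,0,0,-1],
    [-4.2,-1.7,0,0,0,0,-1],
    [0,0,3.5,0,0,8.8,-1],
    [0,0,3.5,0,0,8.8,-1],
    [0,0,3,0,0,8.8,-1],
    [0,0,3,0,0,8.8,-1],
    [0,0,0,0,0,8.8,-1],
    [0,0,0,0,0,0,-1]
  ]
}}

```text
t: 32.3
position: [0.468, -0.3652, 0.1665]
orientation: [0.909, 0.417, 0.0, 0.0]
wrist_force: [0.1, 0.1, 1.2]
gripper_width: 0.0856
gripper_force: 0.0
```

```bash
python3 fit.py wm2.png .4666 -.3658 49.4
```

```text
prior [0.4666, -0.3658, 49.4] IoU 0.7912258428551276 fit [ 0.4679 -0.3692 45.5206] IoU 0.9715873996294009
[ 0.468  -0.3655  0.1668] 32.35 to grasp (array([-0.29,  0.23, 13.08]), array([0.1, 0. , 3.9]))
```

>>> {"method": "servo_tool", "body": {
  "targets": [
    [-0.3,0.2,3,0,0,3.9,-1],
    [0,0,3.5,0,0,0,-1],
    [0,0,3.5,0,0,0,-1],
    [0,0,3.1,0,0,0,-1],
    [0,0,0,0,0,0,-1],
    [0,0,0,0,0,0,1],
    [0,0,0,0,0,0,1],
    [0,0,0,0,0,0,1],
    [0,0,0,0,0,0,1]
  ],
  "newtons": 40
}}

```text
t: 33.48
position: [0.4676, -0.3703, 0.0371]
orientation: [0.923, 0.385, 0.001, 0.002]
wrist_force: [-0.5, 0.9, 7.6]
gripper_width: 0.0561
gripper_force: 42.4
```

>>> {"method": "servo_tool", "body": {
  "targets": [
    [0,0,-3,0,0,0,1],
    [0,0,-4,0,0,0,1],
    [0,0,-4,0,0,0,1],
    [0,0,-4,0,0,0,1],
    [0,0,-4,0,0,-8,1],
    [0,0,0,0,0,-8,1],
    [0,0,0,0,0,-8,1],
    [0,0,0,0,0,-8,1],
    [0,0,0,0,0,-8,1],
    [0,0,0,0,0,-7.7,1],
    [0,0,0,0,0,0,1],
    [0,0,0,0,0,0,1]
  ]
}}

```text
t: 34.98
position: [0.4669, -0.3696, 0.2254]
orientation: [0.69, 0.724, -0.0, 0.0]
wrist_force: [0.5, 0.1, -2.3]
gripper_width: 0.056
gripper_force: 43.6
```

```bash
sed -i 's/\[.5079,-.0045\]/[.5119,-.0043]/' h.py w2.py; python3 - <<'E'
from h import *
q=R.from_matrix(np.array([[-.0569,.9984,0],[.9984,.0569,0],[0,0,-1]]).T).as_quat()
ex=np.array([.9984,.0569]);ey=np.array([-.0569,.9984])
print("to pre h3",delta([*(np.array([.5119,-.0043])-.042*ey-.051*ex),.2275],q),ctrl.read_state()["gripper_force"])
E
```

```text
to pre h3 (array([32.03,  1.22, -0.21]), array([ 0. ,  0. , -0.5])) 43.575310907908715
```

>>> {"method": "servo_tool", "body": {
  "targets": [
    [3.6,0.1,0,0,0,-0.5,1],
    [3.6,0.1,0,0,0,0,1],
    [3.6,0.1,0,0,0,0,1],
    [3.6,0.1,0,0,0,0,1],
    [3.6,0.1,0,0,0,0,1],
    [3.6,0.1,0,0,0,0,1],
    [3.6,0.1,0,0,0,0,1],
    [3.6,0.2,0,0,0,0,1],
    [3.2,0.2,0,0,0,0,1],
    [0,0,0,0,0,0,1],
    [0,0,0,0,0,0,1]
  ]
}}

```text
t: 36.35
position: [0.4591, -0.05, 0.2254]
orientation: [0.686, 0.728, -0.0, 0.0]
wrist_force: [0.6, 0.6, -2.8]
gripper_width: 0.0559
gripper_force: 43.6
```

```bash
python3 w2.py wh3.png 3; python3 - <<'E'
from h import *
im=cv2.imread("pics/wh3.png");h=cv2.cvtColor(im,cv2.COLOR_BGR2HSV)
m=((h[...,0]>18)&(h[...,0]<35)&(h[...,1]>90)&(h[...,2]>110)).astype(np.uint8)
n,l,st,c=cv2.connectedComponentsWithStats(m);print([s.tolist() for s in st[1:] if s[4]>150]); print(proj("wrist",[.5119,-.0043,.195]))
E
```

```text
t 36.35 pos [ 0.4591 -0.05    0.2254] loop rel tip ex,ey,z(mm) [-55.4331  -0.6211  48.9302]
rot to level rack (deg) [0.  0.  0.1] w 0.05586325025523394
[[533, 122, 27, 37, 418], [389, 144, 141, 22, 477], [387, 162, 173, 24, 876], [542, 271, 18, 28, 316]]
[390.36686895 167.81799323]
```

```bash
python3 - <<'E'
from h import *
for f,cols in(("wh3.png",range(386,540,14)),("wh1.png",range(376,540,14))):
    im=cv2.imread("pics/"+f);h=cv2.cvtColor(im,cv2.COLOR_BGR2HSV)
    m=((h[...,0]>12)&(h[...,0]<38)&(h[...,1]>70)&(h[...,2]>60))
    print(f,[(c,np.where(m[100:230,c])[0].min()+100,np.where(m[100:230,c])[0].max()+100,int(m[100:230,c].sum())) for c in cols if m[100:230,c].any()])
E
```

```text
wh3.png [(386, np.int64(121), np.int64(215), 90), (400, np.int64(117), np.int64(218), 94), (414, np.int64(107), np.int64(223), 101), (428, np.int64(104), np.int64(224), 108), (442, np.int64(102), np.int64(226), 108), (456, np.int64(103), np.int64(223), 109), (470, np.int64(101), np.int64(229), 111), (484, np.int64(100), np.int64(222), 108), (498, np.int64(114), np.int64(214), 88), (512, np.int64(111), np.int64(223), 87), (526, np.int64(123), np.int64(229), 92)]
wh1.png [(376, np.int64(169), np.int64(182), 14), (390, np.int64(163), np.int64(178), 15), (404, np.int64(163), np.int64(178), 16), (418, np.int64(163), np.int64(178), 16), (432, np.int64(163), np.int64(178), 16), (446, np.int64(163), np.int64(178), 16), (460, np.int64(164), np.int64(178), 15), (474, np.int64(164), np.int64(178), 15), (488, np.int64(163), np.int64(178), 16), (502, np.int64(163), np.int64(178), 16), (516, np.int64(163), np.int64(228), 31), (530, np.int64(130), np.int64(229), 60)]
```

View pics/wh3.png

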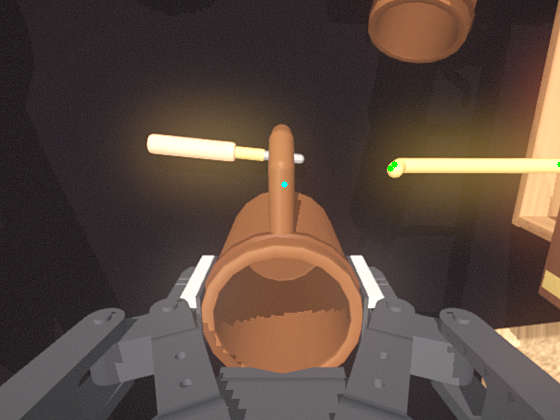

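The third hook's tip is at (396,169), within 4 px of the mark; the second mug hangs at (420,25). Thread the last one.

>>> {"method": "servo_tool", "body": {
  "targets": [
    [0,0,2.1,0,0,0,1],
    [0,0,2,0,0,0,1],
    [0,0,0,0,0,0,1],
    [0,1.5,0,0,0,0,1],
    [0,1.5,0,0,0,0,1],
    [0,1.5,0,0,0,0,1],
    [0,1,0,0,0,0,1],
    [0,1,0,0,0,0,1],
    [0,1,0,0,0,0,1],
    [0,1,0,0,0,0,1],
    [0,1.3,0,0,0,0,1],
    [0,0,0,0,0,0,1]
  ]
}}

```text
t: 37.9
position: [0.5575, -0.0437, 0.184]
orientation: [0.685, 0.728, -0.0, 0.0]
wrist_force: [-1.0, -0.3, -1.6]
gripper_width: 0.0558
gripper_force: 43.6
```

```bash
python3 w2.py wh3b.png 3; python3 - <<'E'
from h import *
a=cv2.imread("pics/wh2b.png")
for f in("wh2b.png","wh3b.png"):
    im=cv2.imread("pics/"+f);h=cv2.cvtColor(im,cv2.COLOR_BGR2HSV)
    m=((h[...,0]>18)&(h[...,0]<38)&(h[...,1]>90)&(h[...,2]>130)).astype(np.uint8)
    n,l,st,c=cv2.connectedComponentsWithStats(m[140:230]);print(f,[s.tolist() for s in st[1:] if s[4]>100])
E
```

```text
t 37.9 pos [ 0.5575 -0.0437  0.184 ] loop rel tip ex,ey,z(mm) [43.1825  0.0871  7.5667]
rot to level rack (deg) [-0.  -0.   0.2] w 0.05577301236981075
wh2b.png [[185, 35, 84, 26, 1282], [295, 35, 164, 17, 2709]]
wh3b.png [[122, 12, 35, 16, 370], [174, 32, 95, 27, 1436], [294, 33, 156, 19, 2529]]
```

The bar shows on both sides of the handle (columns 174–269 and 294–450), as with mug 2: threaded. Set it down.

>>> {"method": "servo_tool", "body": {
  "targets": [
    [0,0,1,0,0,0,1],
    [0,0,0.9,0,0,0,1],
    [0.37,0,0.64,0,8.33,0,1],
    [0.27,0,0.69,0,8.33,0,1],
    [0.17,0,0.72,0,8.33,0,1],
    [0,0,0,0,0,0,1],
    [-0.08,0,0.18,0,0,0,1],
    [-0.08,0,0.18,0,0,0,1],
    [0,0,0,0,0,0,1]
  ],
  "newtons": 20
}}

```text
t: 39.08
position: [0.5564, -0.0321, 0.1431]
orientation: [0.669, 0.711, 0.148, -0.156]
wrist_force: [-1.6, -0.4, 4.4]
gripper_width: 0.056
gripper_force: 44.4
```

>>> {"method": "servo_tool", "body": {
  "targets": [
    [0,0,0,0,0,0,-0.4],
    [0,0,0,0,0,0,-0.6],
    [0,0,0,0,0,0,-0.6]
  ]
}}

```text
t: 39.45
position: [0.5561, -0.0325, 0.1419]
orientation: [0.669, 0.711, 0.148, -0.158]
wrist_force: [-0.2, 0.0, 0.5]
gripper_width: 0.0682
gripper_force: 0.0
```

>>> {"method": "servo_tool", "body": {
  "targets": [
    [0,0,-1,0,0,0,-0.6],
    [0,0,-2,0,0,0,-0.6],
    [0,0,-3,0,0,0,-0.6],
    [0,0,-4,0,0,0,-0.6],
    [0,0,-4,0,0,0,-0.6],
    [0,0,-4,0,-8.33,0,-0.6],
    [0,0,-2,0,-8.33,0,-0.3],
    [0,0,0,0,-8.33,0,0],
    [0,-4,-1,0,0,0,0],
    [0,-4,0,0,0,0,0],
    [0,-4,0,0,0,0,0],
    [0,0,0,0,0,0,0]
  ]
}}

```text
t: 40.95
position: [0.4396, -0.1215, 0.3357]
orientation: [0.686, 0.727, 0.0, 0.001]
wrist_force: [0.9, -0.6, -0.5]
gripper_width: 0.0428
gripper_force: 0.0
```

```bash
python3 - <<'E'
from h import *
np.set_printoptions(precision=4,suppress=True)
im=snap("top","t5.png");h=cv2.cvtColor(im,cv2.COLOR_BGR2HSV);m=((h[...,0]>18)&(h[...,0]<35)&(h[...,1]>120)&(h[...,2]>110))
print([int(np.where(m[195:240,c-4:c+5].any(1))[0].max()+195) if m[195:240,c-4:c+5].any() else None for c in(175,220,266)])
for n in("post_grip","mugA_mid","pawl_ball"): print(n,[(np.round(d["uv"],1).tolist(),round(d["score"],2)) for d in ctrl.find_in("top",n)])
b=(((h[...,0]<14)&(h[...,1]>110)&(h[...,2]>60))*1).astype(np.uint8)
n,l,st,c=cv2.connectedComponentsWithStats(b[180:270,150:420]);print([s.tolist() for s in st[1:] if s[4]>60])
# post prediction
print("post pred px", proj("top",[.5342+.004,.3063,.287]))
q=R.from_matrix(np.array([[-.0569,.9984,0],[.9984,.0569,0],[0,0,-1]]).T).as_quat()
print(ctrl.read_state()["position"],ctrl.read_state()["t"],delta([.538,.3062,.345],q))
snap("scene","s5.png");print([(np.round(d["uv"],1).tolist(),round(d["score"],2)) for d in ctrl.find_in("scene","mugA_mid")],[(np.round(d["uv"],1).tolist(),round(d["score"],2)) for d in ctrl.find_in("scene","post_grip")])
E
```

```text
[232, 231, 229]
post_grip [([176.0, 184.7], 0.96)]
mugA_mid [([182.9, 217.1], 0.46)]
pawl_ball [([110.2, 214.0], 0.65)]
[[0, 0, 150, 12, 1238], [237, 15, 26, 22, 444], [12, 25, 41, 26, 673], [97, 24, 35, 25, 647], [57, 27, 38, 27, 674]]
post pred px [132.6884 210.1723]
[ 0.442  -0.1216  0.3344] 41.15 (array([42.12, 12.16, -1.06]), array([0. , 0. , 0.2]))
[([284.2, 209.1], 0.58)] [([365.1, 191.1], 0.71), ([173.9, 284.9], 0.53), ([392.3, 153.5], 0.29), ([346.7, 190.0], 0.2)]
```

All three mugs show under the hooks. Now back above the post.

>>> {"method": "servo_tool", "body": {
  "targets": [
    [3.8,1,0,0,0,0,0],
    [3.8,1,0,0,0,0,0],
    [3.8,1,0,0,0,0,0],
    [3.8,1.2,0,0,0,0,0],
    [3.8,1.2,0,0,0,0,0],
    [3.8,1.2,0,0,0,0,0],
    [3.8,1.2,0,0,0,0,0],
    [3.8,1.2,0,0,0,0,0],
    [3.8,1.2,0,0,0,0,0],
    [3.8,1,0,0,0,0,0],
    [3.8,1,0,0,0,0,0],
    [0,0,0,0,0,0,0]
  ]
}}

```text
t: 42.8
position: [0.538, 0.3056, 0.3329]
orientation: [0.684, 0.729, -0.001, -0.001]
wrist_force: [0.8, -0.5, 0.5]
gripper_width: 0.0424
gripper_force: 0.0
```

```bash
python3 - <<'E'
from h import *
np.set_printoptions(precision=4,suppress=True)
P=ctrl.camera_params("wrist");im=snap("wrist","w5.png");s=ctrl.read_state();print(s["position"],s["t"])
def blob(f,uv):
    im=cv2.imread("pics/"+f);h=cv2.cvtColor(im,cv2.COLOR_BGR2HSV);m=((h[...,0]<14)&(h[...,1]>90)&(h[...,2]>35)).astype(np.uint8)
    u,v=map(int,uv);l=im[v-30:v+40:6,u].tolist()
    return [tuple(h[v+k,u+j].tolist()) for k,j in((0,0),(-20,0),(20,0),(0,-25),(0,25))],[int(m[v,:].nonzero()[0][abs(m[v,:].nonzero()[0]-u)<30].min()),int(m[v,:].nonzero()[0][abs(m[v,:].nonzero()[0]-u)<30].max())] if m[v].any() else None, [r for r in range(v-60,v+40) if m[r,u]][-1:]
print(blob("w1.png",(285,240)))
p=proj("wrist",[.538,.3063,.287],P);print(p,blob("w5.png",p))
print([(np.round(d["uv"],1).tolist(),round(d["score"],2)) for d in ctrl.find_in("wrist","post_grip")])
q=R.from_matrix(np.array([[-.0569,.9984,0],[.9984,.0569,0],[0,0,-1]]).T).as_quat();print(delta([.538,.3063,.254],q))
E
```

```text
[0.538  0.3043 0.3333] 42.85
([(10, 149, 132), (9, 155, 107), (10, 77, 40), (3, 85, 27), (10, 121, 38)], [272, 314], [271])
[283.3177 233.0089] ([(10, 148, 124), (8, 135, 106), (11, 167, 104), (8, 75, 41), (7, 152, 84)], [266, 312], [264])
[([352.1, 179.7], 0.67)]
(array([0.29, 0.02, 7.97]), array([-0. ,  0. ,  0.2]))
```

>>> {"method": "servo_tool", "body": {
  "targets": [
    [0.2,0,2.5,0,0,0,0],
    [0,0,2.8,0,0,0,0],
    [0,0,2.6,0,0,0,0],
    [0,0,0,0,0,0,0],
    [0,0,0,0,0,0,1],
    [0,0,0,0,0,0,1],
    [0,0,0,0,0,0,1],
    [0,0,0,0,0,0,1]
  ],
  "newtons": 40
}}

```text
t: 43.9
position: [0.5384, 0.3049, 0.2571]
orientation: [0.686, 0.728, 0.001, 0.001]
wrist_force: [1.3, -2.1, 6.9]
gripper_width: 0.0156
gripper_force: 40.5
```

>>> {"method": "servo_tool", "body": {
  "targets": [
    [0,-0.2,0,0,0,0,1],
    [0,-0.25,0,0,0,0,1],
    [0,-0.1,0,0,0,0,1],
    [0,0,0,0,0,0,1],
    [0,0.2,0,0,0,0,1],
    [0,0.4,0,0,0,0,1],
    [0,0.5,0,0,0,0,1],
    [0,0.5,0,0,0,0,1],
    [0,0.5,0,0,0,0,1],
    [0,0.5,0,0,0,0,1],
    [0,0.5,0,0,0,0,1],
    [0,0.5,0,0,0,0,1]
  ]
}}

```text
t: 45.4
position: [0.5685, 0.3066, 0.2571]
orientation: [0.686, 0.728, 0.001, 0.001]
wrist_force: [-2.2, -3.4, 6.7]
gripper_width: 0.0152
gripper_force: 40.8
```

>>> {"method": "servo_tool", "body": {
  "targets": [
    [0,0.5,0,0,0,0,1],
    [0,0.5,0,0,0,0,1],
    [0,0.5,0,0,0,0,1],
    [0,0.5,0,0,0,0,1],
    [0,0.5,0,0,0,0,1],
    [0,0.5,0,0,0,0,1],
    [0,0.5,0,0,0,0,1],
    [0,0.5,0,0,0,0,1],
    [0,0.5,0,0,0,0,1],
    [0,0.5,0,0,0,0,1],
    [0,0.5,0,0,0,0,1],
    [0,0.5,0,0,0,0,1]
  ]
}}

```text
t: 46.9
position: [0.6284, 0.3099, 0.2571]
orientation: [0.686, 0.728, 0.0, 0.001]
wrist_force: [-1.4, -4.8, 5.6]
gripper_width: 0.0155
gripper_force: 40.8
```

>>> {"method": "servo_tool", "body": {
  "targets": [
    [0,0.5,0,0,0,0,1],
    [0,0.5,0,0,0,0,1],
    [0,0.5,0,0,0,0,1],
    [0,0.5,0,0,0,0,1],
    [0,0.4,0,0,0,0,1],
    [0,0.4,0,0,0,0,1],
    [0,0.3,0,0,0,0,1],
    [0,0,0,0,0,0,1]
  ]
}}

```text
t: 47.9
position: [0.6597, 0.3117, 0.2572]
orientation: [0.686, 0.728, 0.001, 0.001]
wrist_force: [1.4, -5.5, 6.0]
gripper_width: 0.0155
gripper_force: 40.7
```

Not yet at the stop; push gently on until the force rises.

>>> {"method": "servo_tool", "body": {
  "targets": [
    [0,0.2,0,0,0,0,1],
    [0,0.2,0,0,0,0,1],
    [0,0.2,0,0,0,0,1],
    [0,0.1,0,0,0,0,1],
    [0,0,0,0,0,0,1]
  ]
}}

```text
t: 48.52
position: [0.6641, 0.3119, 0.2572]
orientation: [0.686, 0.728, -0.002, -0.001]
wrist_force: [-16.3, -8.4, 8.0]
gripper_width: 0.0154
gripper_force: 41.2
```

The stop is met at x = 0.664, exactly 130 mm from the outer stop: home. Release and set the pawl.

>>> {"method": "servo_tool", "body": {
  "targets": [
    [0,-0.15,0,0,0,0,1],
    [0,0,0,0,0,0,0.1],
    [0,0,0,0,0,0,0.1],
    [0,0,-2.5,0,0,0,0.1],
    [0,0,-3.5,0,0,0,0.1],
    [0,0,-3,0,0,0,1],
    [0,0,0,0,0,0,1]
  ]
}}

```text
t: 49.4
position: [0.6649, 0.3131, 0.3475]
orientation: [0.685, 0.728, 0.002, 0.001]
wrist_force: [0.3, -0.1, -0.8]
gripper_width: 0.0027
gripper_force: 0.0
```

```bash
python3 - <<'E'
from h import *
np.set_printoptions(precision=4,suppress=True)
e=np.array([.9984,.0569]);b=np.array([.576,.3772])-.075*e;print("ball pred",b)
snap("wrist","w6.png");print([(np.round(d["uv"],1).tolist(),round(d["score"],2)) for d in ctrl.find_in("wrist","pawl_ball")],proj("wrist",[*b,.28]))
snap("top","t6.png");print([(np.round(d["uv"],1).tolist(),round(d["score"],2)) for d in ctrl.find_in("top","pawl_ball")],proj("top",[*b,.28]))
q=R.from_matrix(np.array([[-.0569,.9984,0],[.9984,.0569,0],[0,0,-1]]).T).as_quat()
s=ctrl.read_state();print(s["position"],s["t"],delta([*(b-.06*e),.34],q))
E
```

```text
ball pred [0.5011 0.3729]
[([64.0, 116.4], 0.64)] [ 13.7931 112.4872]
[([224.9, 176.9], 0.21)] [104.0778 225.9211]
[0.6645 0.3128 0.3435] 49.6 (array([  7.  , -21.94,   0.41]), array([-0.2,  0. ,  0.2]))
```

>>> {"method": "servo_tool", "body": {
  "targets": [
    [0.8,-3.2,0,0,0,0,1],
    [1,-3.2,0,0,0,0,1],
    [1,-3.2,0,0,0,0,1],
    [1,-3.2,0,0,0,0,1],
    [1,-3.2,0,0,0,0,1],
    [1,-3.2,0,0,0,0,1],
    [1.2,-2.7,0,0,0,0,1],
    [0,0,0,0,0,0,1],
    [0,0,2.5,0,0,0,1],
    [0,0,2.5,0,0,0,1],
    [0,0,2.6,0,0,0,1],
    [0,0,0,0,0,0,1]
  ]
}}

```text
t: 51.1
position: [0.4417, 0.3687, 0.2671]
orientation: [0.686, 0.728, -0.002, -0.001]
wrist_force: [-0.3, -0.1, -0.6]
gripper_width: -0.0
gripper_force: 0.0
```

>>> {"method": "servo_tool", "body": {
  "targets": [
    [0,1.5,0,0,0,0,1],
    [0,1.5,0,0,0,0,1],
    [0,1,0,0,0,0,1],
    [0,1,0,0,0,0,1],
    [0,1,0,0,0,0,1],
    [0,1,0,0,0,0,1],
    [0,1,0,0,0,0,1],
    [0,1,0,0,0,0,1],
    [0,0,0,0,0,0,1],
    [0,0,0,0,0,0,1]
  ]
}}

```text
t: 52.35
position: [0.5314, 0.3749, 0.2693]
orientation: [0.685, 0.728, -0.0, -0.0]
wrist_force: [0.1, -0.3, -1.0]
gripper_width: 0.0
gripper_force: 0.0
```

>>> {"method": "servo_tool", "body": {
  "targets": [
    [0,-2,0,0,0,0,1],
    [0,-2,-1,0,0,0,1],
    [0,-3,-4,0,0,0,1],
    [0,-4,-4,0,0,0,1],
    [0,-4,-2,0,0,0,1],
    [0,-4,0,0,0,0,1],
    [0,-4,0,0,0,0,1],
    [0,-3,0,0,0,0,1],
    [0,0,0,0,0,0,1]
  ]
}}

```text
t: 53.48
position: [0.2699, 0.359, 0.3809]
orientation: [0.685, 0.729, 0.001, 0.0]
wrist_force: [0.3, -0.4, 0.1]
gripper_width: 0.0002
gripper_force: 0.0
```

```bash
python3 - <<'E'
from h import *
np.set_printoptions(precision=4,suppress=True)
t0=cv2.imread("pics/top0.png");s0=cv2.imread("pics/scene0.png")
t=snap("top","t7.png");s=snap("scene","s7.png")
g=lambda im:cv2.cvtColor(im,cv2.COLOR_BGR2GRAY)
def match(a,b,c,r=8,w=30):  # template from start picture vs now
    T=g(a)[c[1]-r:c[1]+r+1,c[0]-r:c[0]+r+1];W=g(b)[c[1]-w:c[1]+w+1,c[0]-w:c[0]+w+1];m=cv2.matchTemplate(W,T,cv2.TM_CCOEFF_NORMED);_,v,_,p=cv2.minMaxLoc(m)
    return (p[0]+r-w,p[1]+r-w),round(v,2)
print("ball top",match(t0,t,(105,195)),"scene",match(s0,s,(405,150)))
print("hooks tips top",[match(t0,t,c,6,15) for c in((175,185),(220,183),(265,181))],"post",match(t0,t,(134,161),7,15))
print("others top",{n:match(t0,t,c,12,25) for n,c in dict(tumbler=(400,206),thimble=(363,236),jar=(429,293),saucer=(198,296),candle=(126,288),burn=(274,280)).items()})
b=lambda im:((cv2.cvtColor(im,cv2.COLOR_BGR2HSV)[...,0]<14)&(cv2.cvtColor(im,cv2.COLOR_BGR2HSV)[...,1]>110)&(cv2.cvtColor(im,cv2.COLOR_BGR2HSV)[...,2]>60)).astype(np.uint8)
n,l,st,c=cv2.connectedComponentsWithStats(b(t)[172:270,150:420]);print([x.tolist() for x in st[1:] if x[4]>60])
d=[]
for k in range(4):
    a=snap("top"); 
    d.append(a)
print("motion",[int((cv2.absdiff(d[i],d[i+1])[90:230,100:310].max(2)>25).sum()) for i in range(3)],ctrl.read_state()["t"],ctrl.read_state()["position"])
E
```

```text
ball top ((0, 0), 1.0) scene ((0, 0), 1.0)
hooks tips top [((0, -2), 0.9), ((0, -1), 0.81), ((0, -2), 0.88)] post ((0, -1), 0.99)
others top {'tumbler': ((0, 0), 1.0), 'thimble': ((0, 0), 1.0), 'jar': ((8, -3), 0.68), 'saucer': ((-13, -13), 1.0), 'candle': ((0, 0), 1.0), 'burn': ((0, 0), 1.0)}
[[0, 0, 24, 14, 207], [29, 0, 113, 17, 1237], [237, 22, 26, 24, 451]]
motion [0, 0, 0] 53.775 [0.2727 0.3592 0.3791]
```

```bash
python3 - <<'E'
from h import *
t=snap("top","t8.png");f=lambda c,n:[(np.round(d["uv"],0).tolist(),round(d["score"],2)) for d in ctrl.find_in(c,n)]
print("jar",f("top","ginger_jar"),"saucer",f("top","saucer"),"mug",f("top","mugA_mid"))
s0=cv2.imread("pics/scene0.png")
for nm,a,b in(("top",cv2.imread("pics/top0.png"),t),("scene",s0,snap("scene","s8.png"))):
    print("mug scene",f(nm,"mugA_mid"),f(nm,"mugA_loop"))
    m=(cv2.absdiff(a,b).max(2)>40).astype(np.uint8);n,l,st,c=cv2.connectedComponentsWithStats(cv2.morphologyEx(m,cv2.MORPH_CLOSE,np.ones((5,5))))
    print(nm,"changed",[(x.tolist(),np.round(b[l==i].mean(0)).tolist()) for i,x in enumerate(st) if i and x[4]>80])
# expected places of hung mugs
ex=np.array([.9984,.0569])
for k,(x,y) in enumerate([(.4971,.2249),(.5036,.1101),(.5101,-.0047)]):
    p=np.array([x,y])+.172*ex;print(k+1,"px top",proj("top",[*p,.15]).round(),"scene",proj("scene",[*p,.14]).round())
E
```

```text
jar [([427.0, 292.0], 0.62)] saucer [([200.0, 294.0], 0.61), ([185.0, 172.0], 0.3)] mug [([264.0, 168.0], 0.55)]
mug scene [([264.0, 168.0], 0.55)] [([270.0, 171.0], 0.74), ([128.0, 288.0], 0.67), ([135.0, 163.0], 0.35), ([197.0, 292.0], 0.32)]
top changed [([124, 156, 12, 36, 275], [74.0, 195.0, 228.0]), ([207, 158, 79, 30, 1440], [52.0, 100.0, 160.0]), ([163, 161, 38, 26, 727], [48.0, 92.0, 143.0]), ([320, 196, 28, 30, 519], [28.0, 29.0, 36.0]), ([378, 236, 32, 28, 585], [28.0, 26.0, 29.0]), ([320, 250, 35, 23, 490], [25.0, 25.0, 30.0]), ([412, 278, 29, 32, 617], [148.0, 120.0, 83.0]), ([0, 297, 113, 123, 8747], [153.0, 174.0, 185.0]), ([244, 391, 57, 29, 690], [128.0, 153.0, 168.0])]
mug scene [] [([401.0, 187.0], 0.16)]
scene changed [([235, 0, 155, 106, 5236], [140.0, 172.0, 186.0]), ([200, 48, 75, 117, 2682], [150.0, 183.0, 208.0]), ([398, 172, 11, 15, 85], [57.0, 112.0, 166.0]), ([360, 205, 20, 16, 188], [185.0, 213.0, 234.0]), ([316, 218, 18, 14, 91], [186.0, 214.0, 233.0]), ([202, 221, 53, 57, 1441], [36.0, 36.0, 41.0]), ([304, 225, 19, 14, 125], [189.0, 221.0, 242.0]), ([126, 229, 18, 21, 251], [153.0, 126.0, 92.0]), ([154, 239, 33, 33, 734], [33.0, 33.0, 38.0])]
1 px top [179. 171.] scene [380. 214.]
2 px top [222. 169.] scene [349. 225.]
3 px top [264. 167.] scene [315. 236.]
```

Three mugs at the hooks, nothing moving, the pawl ball back at its original place, bystanders unmoved. Wait a little, then hand in.

>>> {"method": "servo_tool", "body": {
  "targets": [
    [0,0,0,0,0,0,1],
    [0,0,0,0,0,0,1],
    [0,0,0,0,0,0,1],
    [0,0,0,0,0,0,1],
    [0,0,0,0,0,0,1],
    [0,0,0,0,0,0,1],
    [0,0,0,0,0,0,1],
    [0,0,0,0,0,0,1],
    [0,0,0,0,0,0,1],
    [0,0,0,0,0,0,1],
    [0,0,0,0,0,0,1],
    [0,0,0,0,0,0,1]
  ]
}}

```text
t: 55.72
position: [0.272, 0.3593, 0.3793]
orientation: [0.685, 0.728, -0.0, 0.0]
wrist_force: [-0.1, 0.1, 0.1]
gripper_width: 0.0002
gripper_force: 0.0
```

>>> {"method": "servo_tool", "body": {
  "targets": [
    [0,0,0,0,0,0,1],
    [0,0,0,0,0,0,1],
    [0,0,0,0,0,0,1],
    [0,0,0,0,0,0,1],
    [0,0,0,0,0,0,1],
    [0,0,0,0,0,0,1],
    [0,0,0,0,0,0,1],
    [0,0,0,0,0,0,1],
    [0,0,0,0,0,0,1],
    [0,0,0,0,0,0,1],
    [0,0,0,0,0,0,1],
    [0,0,0,0,0,0,1]
  ]
}}

```text
t: 57.22
position: [0.2721, 0.3593, 0.3793]
orientation: [0.686, 0.728, -0.0, 0.0]
wrist_force: [0.6, -0.5, -0.4]
gripper_width: -0.0003
gripper_force: 0.0
```

```bash
python3 - <<'E'
from h import *
a=snap("top");b=cv2.imread("pics/t8.png");print(int((cv2.absdiff(a,b)[90:310,100:440].max(2)>25).sum()))
print(ctrl.job_done())
E
```

```text
3
the job is handed in; nothing more can be done
None
```

The job is handed in at about 57 s: all three mugs hang still on the hooks, the rail is fully home, the pawl is back in the teeth, and the other pieces are where they were; the rail crept about 4 mm in while I hung mugs two and three, and I drew it back out before pushing it home.

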